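# Lock the loose filter cap in the fume hood

### The job

Three solvent filter housings stand on the bench; one cap is still loose, standing proud with its grip bar crosswise to the hose nozzles. Push that cap well down against its spring and only then turn it a quarter turn clockwise (seen from above) so that the bar lines up with the nozzles, and let go so that it springs up into its seat and stays locked. Leave the two caps that are already locked alone.

Things in the scene. Friction and masses are not known exactly. Their poses are not given: they have to be found in the camera images.
- cap: loose black cap, 0.2 kg: plug 44 mm across, 32 high; on it a grip bar 56 long (cap x), 14 thick (y), 32 to 64 mm above the origin (centre of underside; z up); ears along +-x. Starts on its spring, origin 78 mm above the bench, ears in the collar's slots (housing x). Spring 6 N + 0.5 N/mm. Pressed 14 mm it is free to turn; 24 mm is the stop; 19 is right. Seated: 9 mm below the start.
- housing: housing under the loose cap, fixed: aluminium, 96 mm across, collar top 82 mm above the bench, foot 110 mm square. Origin: centre of its underside, on the bench; z up. Hose nozzles along +-y reach 76 mm from the axis; collar slots along +-x. The cap turns clockwise only (from above), 90 degrees +-15 to its seat (bar along the housing's y), where the ears spring 5 mm up; sideways play 4 mm.
- locked_a: a bystander, like the other housing but its cap is already locked: bar in line with its nozzles, cap top 133 mm above the bench (the loose one: 142). Fixed, must not be touched. Origin: centre of the underside of its foot; nozzles along y.
- locked_b: another bystander, like the other housing but its cap is already locked: bar in line with its nozzles, cap top 133 mm above the bench (the loose one: 142). Fixed, must not be touched. Origin: centre of the underside of its foot; nozzles along y.
Not all that is in view belongs to the job. Of the things shaped like the cap, the black one is meant.

How it is judged:
At the end, for the whole second after the job is handed in: The cap is in its housing (axes within 9 mm), upright within 8 degrees, its bar within 25 degrees of the line of the hose nozzles, its underside 66.5 to 72.5 mm above the bench (sprung up into its seat, neither pressed down nor standing proud), and it is at rest (horizontal distance between cap and housing below 0.009 m and z of cap in the frame of housing between 0.0665 and 0.0725 m and angle between the x axis of cap and the y axis of housing, either way round below 0.45 rad and angle between cap's own z axis and vertical below 0.14 rad and linear speed of cap below 0.02 m/s and angular speed of cap below 0.2 rad/s); the robot touches nothing.
It fails at once if the cap is forced round (more than 20 degrees out of the slots) without being pushed down below the ledge (angle between the x axis of cap and the x axis of housing, either way round between 0.36 and 0.85 rad and z of cap in the frame of housing above 0.067 m).
It fails at once if a cap or housing that is already locked is gripped or pushed (more than 5 N) (contact force between any of the fingers, the arm and locked_a above 5 N or contact force between any of the fingers, the arm and locked_b above 5 N).
It also fails if it takes over 32 s, if anything falls off the work surface, if the arm or the gripper's body presses on something with over 40 N, if the wrist force passes 120 N, or if a joint passes its speed limit or range.

### The arm

A 6-joint arm with a two-finger parallel gripper is mounted at the origin on the work surface. World frame = base frame: x ahead of the robot, y to its left, z up, the work surface at z = 0. Lengths are in m, angles in rad, forces in N, time in s.
With the tool pointing down it reaches from about 0.325 to 0.75 m from the base axis. Payload 7.6 kg.
Tool frame: the origin (TCP) lies at the very end of the fingers, on their centre line; the grasp point (between the pads) lies 19 mm behind it; z points along the fingers, x is the direction in which the jaws open and shut, and the axes are right-handed (so a half turn about z gives the same grasp; the last joint's range is limited). The gripper opens to 85 mm and grips with 20 to 120 N. Pads are 22 mm wide; open, the fingers measure 114 mm over their backs; the gripper's body (76 mm by 85 mm) begins 54 mm behind the grasp point. The pads swing forward as they close: fully open they stand 13 mm farther back than shut.
Start: joints at [1.24, 0.052, 1.401, -0, 1.689, -0.07], TCP at [0.135, 0.507, 0.231] pointing down, gripper open.
Joint ranges: [-2.9, 2.9], [-0.91, 2.17], [0.12, 2.37], [-1.06, 4.2], [0.26, 2.73], [-2.93, 2.93]. Speed limits (rad/s): [2.57, 2.57, 3.01, 3.14, 3.14, 3.14].

### API

Orientations are given as a unit quaternion [x, y, z, w].
In Python, from bench import status, cams, ctrl, models gives the robot as it stands. The module is installed in compiled form; this text tells all that it offers.
- The arm moves only by the tool jog_arm, never from a script. Its argument "targets" is a list that holds one entry, the list of rows, each a list of 7 numbers: the shift along the tool's x, y, z in mm, then the turn, a rotation vector about the tool's x, y, z in rad, then the closure, from 0 (fully open) to 1 (shut). A call has 1 to 5 rows; each row shifts and turns the pose as measured when the row begins, along the tool's axes as they then stand; what a row does not reach is not made up. A row lasts 1/10 s, in which the tool goes at most 50 mm and 8.59 degrees, less where a joint would pass 70% of its speed; a pose out of reach is approached as far as the arm can. A call is refused whole if a number of a shift passes 50 or a number of a turn 0.15, either way. A call with a gripper value outside its range is refused whole. The fingers move at their own pace and stop on an object; "force" is the grip in N (left out, the last holds). Time passes only in rows, so rows that do not move let the fingers close. It gives the time, the measured TCP pose, the force and the opening at its end, in the units of the state.
- status.state(): the state, without advancing time (a new reading comes with each control period).
- cams.camera(name): name is "scene" or "side" or "wrist"; returns a dict with "pixels" (480x640x3 uint8, red, green, blue), "K" (3x3 intrinsics, pixels), "rvec" (rotation vector, rad) and "tvec" (3), from world to camera coordinates, as OpenCV has them; the wrist camera has in their place "mount" (4x4, takes a point from camera to tool coordinates, whose origin is the TCP and whose axes are the tool frame's). Camera axes: x right, y down, z forward; pixel columns grow to the right and rows downward; lengths in m; the calibration is good to about 2 mm. A picture is of the moment at which its call begins: read the wrist's pose just before it. There is no depth.
- ctrl.hand_in(): hands the job in, once; it reports no verdict.
Trained networks look in the newest picture that a camera, given by its name, has taken for a name from the list of things; names that differ only in an ending like _2 or _b are one class to them, and where a whole thing is asked for, a point or a joint stands for the part that bears it (a point fixed in the world has none). Each returns a list of dicts, best first, with "confidence" (0 to 1); they miss things now and then, are a little off and sometimes report something else, mostly with a low value. They report only what shows in the picture. A call takes as long as a camera call. They do not tell look-alikes from the thing itself.
- models.look_for(camera, thing): "pixel" ([column, row] in pixels, amid what is visible of it).
- models.silhouettes(camera, thing): "mask" (480x640 bool, what is visible of it) and "pixel" ([column, row] in pixels, amid what is visible of it).
- models.mark_of(camera, thing): "pixel" ([column, row] in pixels: a listed point, or the origin of a listed thing).
The state is a dict: "clock": time; "qpos": joint angles; "joint_vel": joint speeds; "joint_efforts": joint torques, N m; "tcp_pos": TCP position; "tool_rot": TCP orientation; "contact_force": force on the tool from outside, world axes, zero at the start; "wrist_torque": the same for the moment, N m; "width": finger opening in m.
Only numpy, scipy, OpenCV 4.12 (cv2) and the standard library are available. Lean on these libraries where they do the work, as an engineer would, in place of code of your own. Each camera call takes 0.05 s, during which the arm holds its last target.

## Working session

There is one attempt and no reset: what is moved stays moved. The work goes in short steps, Python scripts to look and compute and a tool call to move; the robot and the scene stay as the last step left them, time stands still between calls to the robot, and variables do not carry over. Pictures are saved under pics/ and viewed, and the job is handed in when it is done.

Besides the shell and the picture viewer there is one more tool, called after "Emit:" by a JSON object that holds its "name" and its "arguments", one argument or row to a line. jog_arm: Moves the arm, as the interface text tells. Its arguments: {"type":"object","properties":{"targets":{"type":"array"},"force":{"type":"number"}},"required":["targets"]}

```bash
mkdir -p pics; python3 - <<'E'
from bench import status,cams,models
import cv2
s=status.state(); print(s)
for n in ["scene","side"]:
    c=cams.camera(n); cv2.imwrite(f"pics/{n}0.png",c["pixels"][:,:,::-1])
    print(n,c["K"].tolist(),c["rvec"],c["tvec"])
    for t in ["cap","housing","locked_a"]:
        print(n,t,[(d["pixel"],round(d["confidence"],2)) for d in models.look_for(n,t)])
        print("  mark",[(d["pixel"],round(d["confidence"],2)) for d in models.mark_of(n,t)])
print(status.state()["clock"])
E
```

```text
{'clock': 0.0, 'qpos': array([ 1.23966328e+00,  5.28368329e-02,  1.40175204e+00, -1.73396998e-05,
        1.68858685e+00, -7.02869698e-02]), 'joint_vel': array([ 5.25553999e-04, -7.81146818e-05, -4.17435057e-04,  3.30460412e-05,
        2.20258485e-03,  2.17233586e-04]), 'joint_efforts': array([ 9.96999333e-04, -3.81679380e+01, -3.60182869e+01, -4.27503971e-05,
        6.24028282e-03, -3.56625526e-05]), 'tcp_pos': array([0.13527271, 0.50695684, 0.2304586 ]), 'tool_rot': array([ 7.93063450e-01,  6.09138521e-01, -6.55295954e-04,  4.44059487e-04]), 'contact_force': array([-0.1087383 ,  0.44529408, -0.89384558]), 'wrist_torque': array([ 0.00435809,  0.03604317, -0.00918904]), 'width': 0.08527187963228451}
scene [[486.33673335018807, 0.0, 322.8306638149223], [0.0, 486.33673335018807, 235.9555726013467], [0.0, 0.0, 1.0]] [ 1.00514827  2.213      -1.29231175] [ 0.3854654  -0.08786732  1.11562945]
scene cap [([268.2, 210.9], 0.91), ([369.5, 251.0], 0.88), ([220.9, 222.7], 0.68), ([319.4, 215.8], 0.66)]
  mark [([366.8, 273.5], 0.78), ([266.6, 220.1], 0.76), ([228.4, 231.3], 0.64)]
scene housing [([270.6, 250.6], 0.94)]
  mark [([270.8, 261.3], 0.97)]
scene locked_a [([489.0, 331.6], 0.67), ([341.1, 308.1], 0.58)]
  mark [([484.3, 355.0], 0.87), ([341.6, 326.2], 0.72)]
side [[498.9430181421341, 0.0, 318.7985602991491], [0.0, 498.9430181421341, 244.371984401839], [0.0, 0.0, 1.0]] [ 2.0906834  -0.54837113  0.26495236] [-0.44708096  0.16963919  0.77405393]
side cap [([424.5, 363.1], 0.91), ([376.4, 262.1], 0.86), ([292.3, 348.3], 0.8)]
  mark [([293.5, 358.9], 0.79), ([425.2, 375.5], 0.77), ([284.2, 279.1], 0.64), ([376.8, 275.7], 0.57)]
side housing [([372.8, 308.3], 0.87)]
  mark [([373.7, 316.8], 0.76)]
side locked_a [([258.5, 203.6], 0.94)]
  mark [([337.9, 243.4], 0.96), ([262.4, 214.5], 0.69), ([374.2, 316.7], 0.54)]
0.7
```

View pics/scene0.png

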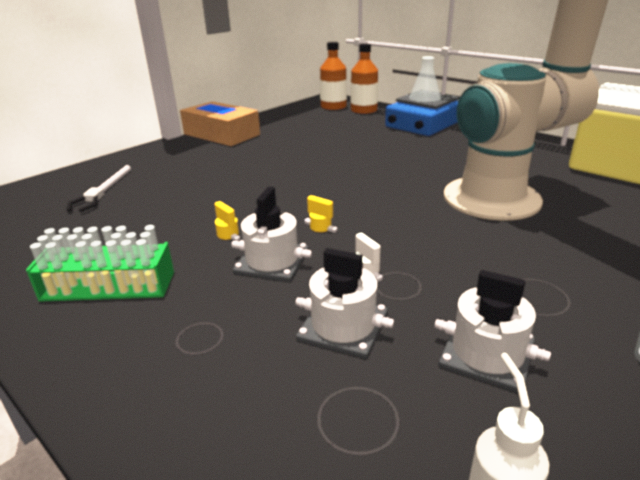

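View pics/side0.png

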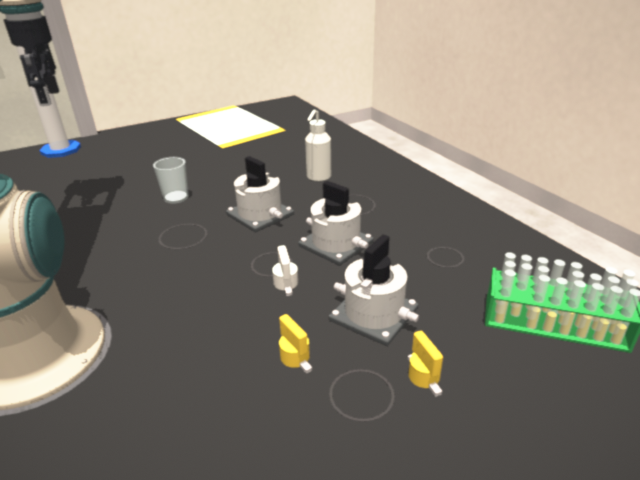

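The loose cap is the black bar at scene (268,205) / side (376,260): its bar is crosswise to its nozzles. It could be mistaken for:
- the locked black caps at scene (343,265) and (499,290)
- the yellow caps at (226,218) and (320,212)
- the white cap at (368,255)

I'll check this in close crops.

```bash
python3 - <<'E'
import cv2,numpy as np
a=cv2.imread("pics/scene0.png")[180:290,215:325]; b=cv2.imread("pics/side0.png")[230:340,320:430]
cv2.imwrite("pics/crop0.png",np.hstack([cv2.resize(x,(400,400),interpolation=cv2.INTER_CUBIC) for x in (a,b)]))
E
```

```text
(no output)
```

View pics/crop0.png

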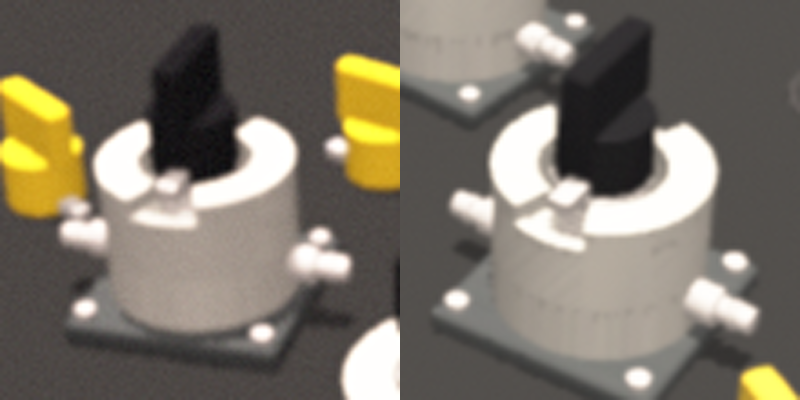

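```bash
cat > h.py <<'E'
import numpy as np,cv2
from scipy.optimize import least_squares
K={"scene":(np.array([[486.33673,0,322.83066],[0,486.33673,235.95557],[0,0,1]]),np.array([1.00514827,2.213,-1.29231175]),np.array([0.3854654,-0.08786732,1.11562945])),
"side":(np.array([[498.943,0,318.79856],[0,498.943,244.37198],[0,0,1]]),np.array([2.0906834,-0.54837113,0.26495236]),np.array([-0.44708096,0.16963919,0.77405393]))}
def proj(n,P):
    k,r,t=K[n]; return cv2.projectPoints(np.atleast_2d(np.float64(P)),r,t,k,None)[0][:,0]
def tri(a,b):
    f=lambda p:np.r_[proj("scene",p)[0]-a,proj("side",p)[0]-b]
    s=least_squares(f,[.4,.2,.1]); return s.x.round(4),s.fun.round(1)
E
python3 - <<'E'
from h import *
sc=lambda u,v:np.array([215+u/3.636,180+v/3.636]); sd=lambda u,v:np.array([320+(u-400)/3.636,230+v/3.636])
for n,a,b in [("topc",sc(186,47),sd(612,50)),("noz LL",sc(66,232),sd(455,203)),("noz LR",sc(66,232),sd(752,316)),("noz RL",sc(348,266),sd(455,203)),("noz RR",sc(348,266),sd(752,316)),
 ("hous",[270.8,261.3],[373.7,316.8]),("A",[484.3,355.0],[262.4,214.5]),("B",[341.6,326.2],[337.9,243.4])]:
    print(n,tri(np.array(a),np.array(b)))
E
```

```text
topc (array([ 0.5094, -0.1903,  0.141 ]), array([-1.7,  0.3, -1.5, -0.2]))
noz LL (array([ 0.5028, -0.1875,  0.0517]), array([39.2, -6.6, 35. ,  4.5]))
noz LR (array([ 0.5432, -0.2565,  0.03  ]), array([-1.1,  0. , -0.9,  0. ]))
noz RL (array([ 0.4737, -0.1226,  0.0291]), array([-0.8,  0.2, -0.8, -0.2]))
noz RR (array([ 0.5134, -0.1962,  0.0058]), array([-43.8,   6.2, -39.3,  -3.9]))
hous (array([ 0.5069, -0.1942, -0.0011]), array([-0.3,  0. , -0.3, -0. ]))
A (array([0.4816, 0.2179, 0.001 ]), array([-0.6,  0.4, -1. , -0.6]))
B (array([0.5654, 0.0265, 0.002 ]), array([-1. ,  0.3, -1.3, -0.3]))
```

Confirmed: the loose cap is at about (0.508, -0.190), with the nozzles along -62.6°. The distance between nozzle tips measures 151 mm against 152 mm given, and the bar top comes out at 0.141 m against 0.142 m. Next I need a small planner to give me rows.

```bash
cat > plan.py <<'E'
import numpy as np
from scipy.spatial.transform import Rotation as R
from bench import status
def plan(goal,psi,n=5,step=45,tw=.14,arc=True,deep=False):
    """goal xyz, psi: tool x heading (rad), tool down. prints n rows"""
    s=status.state(); p=np.array(s["tcp_pos"]);r=R.from_quat(s["tool_rot"])
    print("t",round(s["clock"],2),"p",p.round(4),"F",s["contact_force"].round(1),"w",round(s["width"],4))
    c,sn=np.cos(psi),np.sin(psi)
    G=R.from_matrix(np.array([[c,sn,0],[sn,-c,0],[0,0,-1]]))
    print("err mm",((goal-p)*1000).round(1),"tool",r.inv().apply((goal-p)*1000).round(1),"rot",(r.inv()*G).as_rotvec().round(3))
    for i in range(n):
        th,rad=np.arctan2(p[1],p[0]),np.hypot(p[0],p[1]); tg,rg=np.arctan2(goal[1],goal[0]),np.hypot(goal[0],goal[1])
        d=np.linalg.norm([(tg-th)*rad,rg-rad,goal[2]-p[2]])*1000
        k=max(1,d/step)
        if arc:
            th+=(tg-th)/k; rad+=(rg-rad)/k
            q=np.array([rad*np.cos(th),rad*np.sin(th),p[2]+(goal[2]-p[2])/k])
        else: q=p+(goal-p)/k
        v=(r.inv()*G).as_rotvec(); m=max(1,np.linalg.norm(v)/tw); v=v/m
        print([*r.inv().apply((q-p)*1000).round(1).tolist(),*v.round(3).tolist()])
        p=q;r=r*R.from_rotvec(v)
E
python3 - <<'E'
from plan import *
plan(np.array([.508,-.190,.25]),np.radians(-62.6),10)
E
```

```text
t 0.7 p [0.1354 0.5073 0.2313] F [-0.5 -0.2  0.8] w 0.0857
err mm [ 372.6 -697.3   18.7] tool [-577.6  539.8  -18.7] rot [-0.    -0.     2.403]
[-1.0, 45.0, -1.0, -0.0, -0.0, 0.14]
[1.4, 45.0, -1.0, -0.0, -0.0, 0.14]
[3.9, 44.8, -1.0, -0.0, -0.0, 0.14]
[6.3, 44.6, -1.0, -0.0, -0.0, 0.14]
[8.7, 44.2, -1.0, -0.0, -0.0, 0.14]
[11.1, 43.6, -1.0, -0.0, -0.0, 0.14]
[13.5, 42.9, -0.9, -0.0, -0.0, 0.14]
[15.9, 42.1, -0.9, -0.0, -0.0, 0.14]
[18.2, 41.2, -0.9, -0.0, -0.0, 0.14]
[20.4, 40.1, -0.9, -0.0, -0.0, 0.14]
```

Emit:
{"name": "jog_arm", "arguments": {
  "targets": [
    [[0,45,-2,0,0,0.14,0],[1,45,-2,0,0,0.14,0],[4,45,-2,0,0,0.14,0],[6,45,-2,0,0,0.14,0],[9,44,-2,0,0,0.14,0]]
  ]
}}

```text
clock: 1.2
tcp_pos: [0.338, 0.4081, 0.241]
tool_rot: [0.956, 0.294, -0.0, -0.001]
contact_force: [1.9, 0.9, 0.1]
width: 0.0854
```

```bash
python3 - <<'E'
from plan import *
plan(np.array([.508,-.190,.25]),np.radians(-62.6),5)
E
```

```text
t 1.2 p [0.338  0.4081 0.241 ] F [1.9 0.9 0.1] w 0.0854
err mm [ 170.  -598.1    9. ] tool [-195.1  590.5   -9.8] rot [-1.000e-03  2.000e-03  1.689e+00]
[11.6, 43.5, -0.7, -0.0, 0.0, 0.14]
[13.9, 42.8, -0.7, -0.0, 0.0, 0.14]
[16.3, 42.0, -0.7, -0.0, 0.0, 0.14]
[18.6, 41.0, -0.7, -0.0, 0.0, 0.14]
[20.8, 39.9, -0.7, -0.0, 0.0, 0.14]
```

Tracking is good, so I'll continue.

Emit:
{"name": "jog_arm", "arguments": {
  "targets": [
    [[12,43,-1,0,0,0.14,0],[14,43,-1,0,0,0.14,0],[16,42,-1,0,0,0.14,0],[19,41,-1,0,0,0.14,0],[21,40,-1,0,0,0.14,0]]
  ]
}}

```text
clock: 1.7
tcp_pos: [0.4841, 0.227, 0.2456]
tool_rot: [0.998, -0.067, -0.0, -0.001]
contact_force: [0.4, 0.7, -0.1]
width: 0.0852
```

```bash
python3 - <<'E'
from plan import *
plan(np.array([.508,-.190,.25]),np.radians(-62.6),5,tw=.12)
E
```

```text
t 1.7 p [0.4841 0.227  0.2456] F [ 0.4  0.7 -0.1] w 0.0852
err mm [  23.9 -417.     4.4] tool [ 79.2 410.1  -5.1] rot [-0.001  0.001  0.959]
[23.5, 38.4, -0.5, -0.0, 0.0, 0.12]
[24.8, 37.6, -0.5, -0.0, 0.0, 0.12]
[26.2, 36.6, -0.5, -0.0, 0.0, 0.12]
[27.5, 35.7, -0.5, -0.0, 0.0, 0.12]
[28.7, 34.7, -0.5, -0.0, 0.0, 0.12]
```

Emit:
{"name": "jog_arm", "arguments": {
  "targets": [
    [[24,38,0,0,0,0.12,0],[25,38,0,0,0,0.12,0],[26,37,0,0,0,0.12,0],[27,36,0,0,0,0.12,0],[29,35,0,0,0,0.12,0]]
  ]
}}

```text
clock: 2.2
tcp_pos: [0.5387, -0.0003, 0.2449]
tool_rot: [0.929, -0.371, -0.0, -0.001]
contact_force: [0.6, -0.3, 0.0]
width: 0.0854
```

```bash
python3 - <<'E'
from plan import *
plan(np.array([.508,-.190,.25]),np.radians(-62.6),5,tw=.1)
E
```

```text
t 2.2 p [ 5.387e-01 -3.000e-04  2.449e-01] F [ 0.6 -0.3  0. ] w 0.0854
err mm [ -30.7 -189.7    5.1] tool [108.4 158.6  -5.4] rot [-0.001  0.001  0.333]
[30.2, 33.3, -1.3, -0.0, 0.0, 0.1]
[30.8, 32.8, -1.2, -0.0, 0.0, 0.1]
[31.3, 32.3, -1.2, -0.0, 0.0, 0.1]
[31.9, 31.8, -1.2, -0.0, 0.0, 0.033]
[9.1, 9.4, -0.3, 0.0, -0.0, 0.0]
```

Emit:
{"name": "jog_arm", "arguments": {
  "targets": [
    [[30,33,-1,0,0,0.1,0],[31,33,-1,0,0,0.1,0],[31,32,-1,0,0,0.1,0],[32,32,-1,0,0,0.03,0],[0,0,0,0,0,0,0]]
  ]
}}

```text
clock: 2.7
tcp_pos: [0.5083, -0.1893, 0.248]
tool_rot: [0.849, -0.529, -0.0, -0.0]
contact_force: [0.1, 0.2, -0.5]
width: 0.0854
```

```bash
python3 - <<'E'
from plan import *
from bench import cams,models
import cv2
plan(np.array([.508,-.190,.25]),np.radians(-62.6),1)
s=status.state(); c=cams.camera("wrist"); np.savez("w1.npz",K=c["K"],M=c["mount"],p=s["tcp_pos"],q=s["tool_rot"])
cv2.imwrite("pics/w1.png",c["pixels"][:,:,::-1])
for t in ["cap","housing"]: print(t,[(d["pixel"],round(d["confidence"],2)) for d in models.mark_of("wrist",t)])
E
```

```text
t 2.7 p [ 0.5083 -0.1893  0.248 ] F [ 0.1  0.2 -0.5] w 0.0854
err mm [-0.3 -0.7  2. ] tool [ 0.5  0.6 -2. ] rot [ 0.     0.001 -0.022]
[0.5, 0.6, -2.0, 0.0, 0.001, -0.022]
cap [([442.6, 264.5], 0.95), ([269.8, 324.8], 0.76), ([317.7, 207.0], 0.65), ([136.8, 203.4], 0.6)]
housing [([316.7, 190.4], 0.9)]
```

View pics/w1.png

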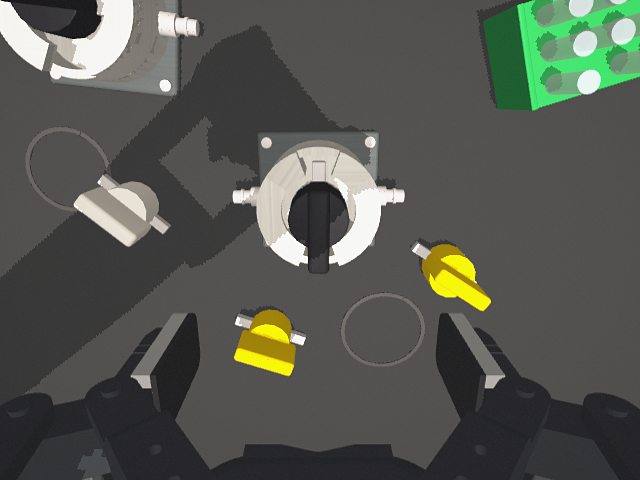

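The wrist view shows the black bar at (318,228) lying crosswise between the nozzle tips at (234,197) and (404,196). I'll check its position with rays.

```bash
python3 - <<'E'
import numpy as np
from scipy.spatial.transform import Rotation as R
w=np.load("w1.npz");K,M,p,q=w["K"],w["M"],w["p"],w["q"]
Rw=R.from_quat(q).as_matrix()
def hit(u,v,z):
    d=np.linalg.inv(K)@[u,v,1]; o=Rw@M[:3,3]+p; d=Rw@M[:3,:3]@d; return (o+d*(z-o[2])/d[2])
def pj(P):
    c=np.linalg.inv(M)@np.r_[Rw.T@(np.array(P)-p),1]; h=K@c[:3]; return (h[:2]/h[2]).round(1)
a,b=hit(234,197,.03),hit(404,196,.03); print(a,b,(a+b)/2,np.linalg.norm(a-b),np.degrees(np.arctan2(*(b-a)[1::-1])))
o=hit(316.7,190.4,0);print("orig",o)
e=hit(318,272,.142);print("bar near end top",e, np.linalg.norm(e[:2]-[.508,-.19]))
yaw=np.radians(27.4);x=np.array([np.cos(yaw),np.sin(yaw),0]);y=np.array([-x[1],x[0],0]);c=np.array([.508,-.19,.142])
for i in(-28,28):
  for j in(-7,7): print(i,j,pj(c+x*i/1e3+y*j/1e3))
E
python3 - <<'E'
import cv2
a=cv2.imread("pics/w1.png")[120:290,220:420]
cv2.imwrite("pics/w1c.png",cv2.resize(a,(700,595),interpolation=cv2.INTER_CUBIC))
E
```

```text
[ 0.47411423 -0.12338395  0.03      ] [ 0.54151273 -0.2586731   0.03      ] [ 0.50781348 -0.19102852  0.03      ] 0.15114798175798497 -63.518381727849665
orig [ 0.50620054 -0.18949319  0.        ]
bar near end top [ 0.48508797 -0.20126914  0.142     ] 0.025533402911569344
-28 -7 [329.6 275.3]
-28 7 [308.2 275.7]
28 -7 [328.4 190.7]
28 7 [305.5 191.2]
```

View pics/w1c.png

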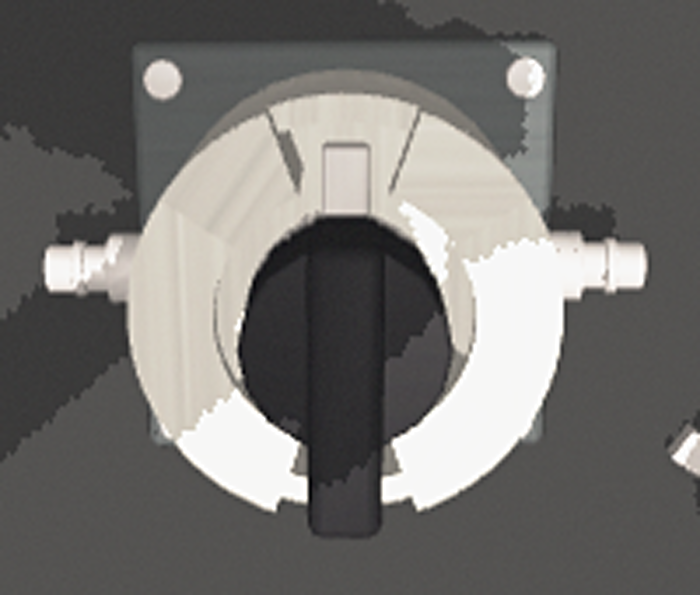

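Three measurements agree within about 1.5 mm, and the jaws are already across the bar. I'll descend to TCP z ≈ 0.116.

Emit:
{"name": "jog_arm", "arguments": {
  "targets": [
    [[0,0,40,0,0,-0.01,0],[0,0,40,0,0,0,0],[0,0,35,0,0,0,0],[0,0,14,0,0,0,0],[0,0,3,0,0,0,0]]
  ]
}}

```text
clock: 3.35
tcp_pos: [0.5137, -0.1767, 0.1139]
tool_rot: [0.857, -0.516, 0.002, -0.002]
contact_force: [-0.5, -0.1, -0.3]
width: 0.0856
```

```bash
python3 - <<'E'
from plan import *
plan(np.array([.508,-.190,.116]),np.radians(-63.2),1)
from bench import cams
import cv2
c=cams.camera("wrist");cv2.imwrite("pics/w2.png",c["pixels"][:,:,::-1])
E
```

```text
t 3.35 p [ 0.5137 -0.1767  0.1139] F [-0.5 -0.1 -0.3] w 0.0856
err mm [ -5.7 -13.3   2.1] tool [ 9.1 11.3 -2.1] rot [-0.006 -0.001  0.019]
[9.1, 11.3, -2.1, -0.006, -0.001, 0.019]
```

View pics/w2.png

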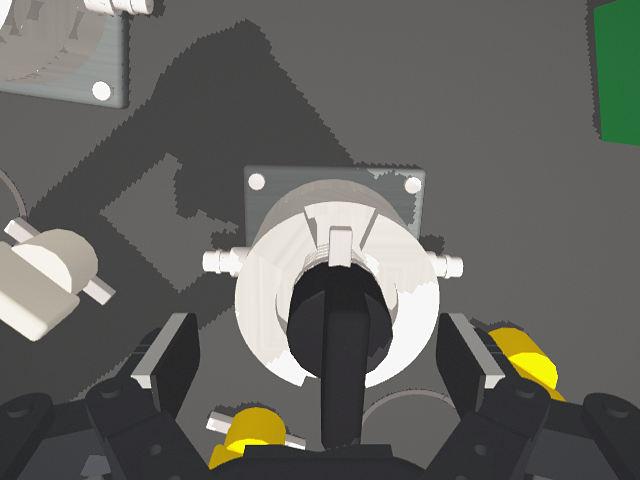

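The arm drifted about 14 mm sideways on the way down, so I'll correct that before closing.

Emit:
{"name": "jog_arm", "arguments": {
  "targets": [
    [[9,11,-2,-0.006,0,0.019,0],[0,0,0,0,0,0,0]]
  ]
}}

```text
clock: 3.6
tcp_pos: [0.5092, -0.1897, 0.1183]
tool_rot: [0.852, -0.523, 0.002, 0.0]
contact_force: [-0.4, 0.3, 0.2]
width: 0.0852
```

```bash
python3 - <<'E'
from plan import *
plan(np.array([.508,-.190,.116]),np.radians(-63.2),1)
from bench import cams
import cv2
c=cams.camera("wrist");cv2.imwrite("pics/w3.png",c["pixels"][:,:,::-1])
E
```

```text
t 3.6 p [ 0.5092 -0.1897  0.1183] F [-0.4  0.3  0.2] w 0.0852
err mm [-1.2 -0.3 -2.3] tool [-0.3  1.2  2.3] rot [-0.001 -0.004  0.002]
[-0.3, 1.2, 2.3, -0.001, -0.004, 0.002]
```

View pics/w3.png

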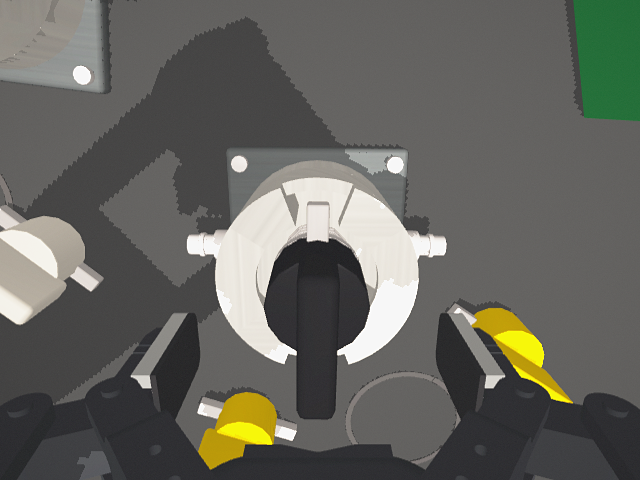

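Centred: the bar sits at (317,340), midway between the pads at (165,350) and (470,350). Closing.

Emit:
{"name": "jog_arm", "arguments": {
  "targets": [
    [[0,1,2,0,0,0,0.4],[0,0,0,0,0,0,0.7],[0,0,0,0,0,0,1],[0,0,0,0,0,0,1],[0,0,0,0,0,0,1]]
  ],
  "force": 60
}}

```text
clock: 4.15
tcp_pos: [0.5097, -0.1903, 0.1191]
tool_rot: [0.852, -0.523, 0.004, -0.0]
contact_force: [4.6, -6.4, -0.8]
width: 0.0131
```

Emit:
{"name": "jog_arm", "arguments": {
  "targets": [
    [[0,0,0,0,0,0,1],[0,0,0,0,0,0,1],[0,0,0,0,0,0,1]]
  ],
  "force": 100
}}

```text
clock: 4.45
tcp_pos: [0.5098, -0.1904, 0.1193]
tool_rot: [0.852, -0.523, 0.005, -0.0]
contact_force: [-0.2, -0.2, 1.0]
width: 0.012
```

```bash
python3 - <<'E'
from plan import *
plan(np.array([.508,-.190,.116]),np.radians(-63.2),1)
from bench import cams
import cv2
c=cams.camera("wrist");cv2.imwrite("pics/w4.png",c["pixels"][:,:,::-1])
E
```

```text
t 4.45 p [ 0.5098 -0.1904  0.1193] F [-0.2 -0.2  1. ] w 0.012
err mm [-1.8  0.4 -3.3] tool [-1.2  1.4  3.2] rot [-0.005 -0.007  0.002]
[-1.2, 1.4, 3.2, -0.005, -0.007, 0.002]
```

View pics/w4.png

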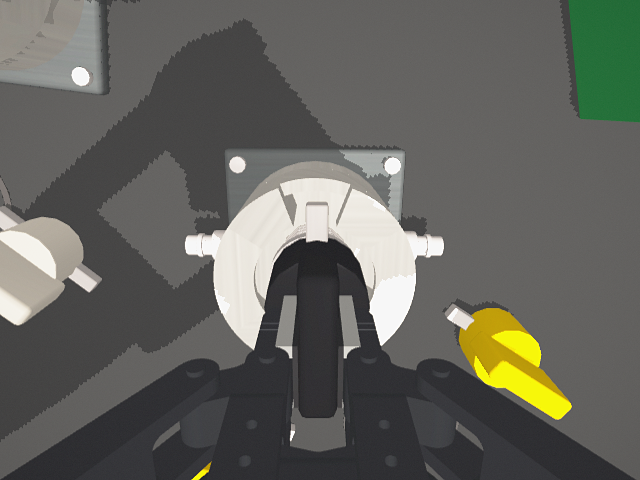

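The bar is gripped, with the opening at 12 to 13 mm. Now I'll press down in small steps from z = 0.1193.

Emit:
{"name": "jog_arm", "arguments": {
  "targets": [
    [[0,0,7,0,0,0,1],[0,0,7,0,0,0,1],[0,0,4,0,0,0,1],[0,0,0,0,0,0,1]]
  ]
}}

```text
clock: 4.9
tcp_pos: [0.51, -0.1905, 0.1054]
tool_rot: [0.852, -0.523, 0.005, -0.0]
contact_force: [-4.4, 1.8, 9.4]
width: 0.0119
```

```bash
python3 - <<'E'
from plan import *
plan(np.array([.508,-.190,.1003]),np.radians(-63.2),1)
E
```

```text
t 4.9 p [ 0.51   -0.1905  0.1054] F [-4.4  1.8  9.4] w 0.0119
err mm [-2.   0.5 -5.1] tool [-1.4  1.6  5.1] rot [-0.006 -0.009  0.002]
[-1.4, 1.6, 5.1, -0.006, -0.009, 0.002]
```

Emit:
{"name": "jog_arm", "arguments": {
  "targets": [
    [[-1,1,5,-0.005,-0.005,0,1],[0,0,2,0,0,0,1],[0,0,0,0,0,0,1]]
  ]
}}

```text
clock: 5.2
tcp_pos: [0.5101, -0.1905, 0.1038]
tool_rot: [0.852, -0.523, 0.004, 0.0]
contact_force: [-6.3, 2.3, 11.4]
width: 0.0119
```

```bash
python3 - <<'E'
from plan import *
plan(np.array([.508,-.190,.1003]),np.radians(-63.2),1)
from bench import cams
import cv2
o=[]
c=cams.camera("side");o.append(cv2.resize(c["pixels"][220:340,310:430],(400,400),interpolation=2))
c=cams.camera("wrist");o.append(cv2.resize(c["pixels"],(400,400)))
cv2.imwrite("pics/p5.png",np.hstack(o)[:,:,::-1])
E
```

```text
t 5.2 p [ 0.5101 -0.1905  0.1038] F [-6.3  2.3 11.4] w 0.0119
err mm [-2.1  0.5 -3.5] tool [-1.4  1.7  3.5] rot [-0.005 -0.008  0.002]
[-1.4, 1.7, 3.5, -0.005, -0.008, 0.002]
```

View pics/p5.png

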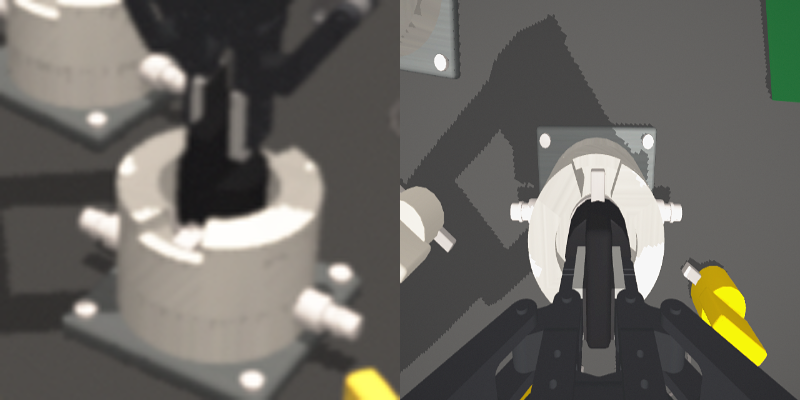

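Pressed about 15.5 mm so far, and the cap is following. It needs about 3.5 mm more.

Emit:
{"name": "jog_arm", "arguments": {
  "targets": [
    [[0,0,5,0,0,0,1],[0,0,5,0,0,0,1]]
  ]
}}

```text
clock: 5.5
tcp_pos: [0.5102, -0.1905, 0.098]
tool_rot: [0.852, -0.523, 0.005, 0.0]
contact_force: [-8.3, 4.4, 14.0]
width: 0.0119
```

```bash
python3 - <<'E'
from plan import *
plan(np.array([.508,-.190,.1003]),np.radians(-63.2),1)
E
```

```text
t 5.5 p [ 0.5102 -0.1905  0.098 ] F [-8.3  4.4 14. ] w 0.0119
err mm [-2.2  0.5  2.3] tool [-1.4  1.7 -2.4] rot [-0.005 -0.008  0.002]
[-1.4, 1.7, -2.4, -0.005, -0.008, 0.002]
```

Pressed about 21 mm, which is inside the free zone of 14 to 24 mm. I'll start the turn gently: +z in the tool frame is clockwise from above.

Emit:
{"name": "jog_arm", "arguments": {
  "targets": [
    [[-1,1,0,0,0,0.1,1],[0,1,1,0,0,0.1,1]]
  ]
}}

```text
clock: 5.7
tcp_pos: [0.51, -0.1912, 0.1013]
tool_rot: [0.794, -0.607, 0.009, -0.001]
contact_force: [-1.9, 1.8, 11.7]
width: 0.0119
```

```bash
python3 - <<'E'
from plan import *
plan(np.array([.508,-.190,.1003]),np.radians(-63.2-90),1)
s=status.state();print(s["wrist_torque"].round(2))
E
```

```text
t 5.7 p [ 0.51   -0.1912  0.1013] F [-1.9  1.8 11.7] w 0.0119
err mm [-2.   1.2 -1. ] tool [-1.7  1.7  1. ] rot [-1.900e-02 -1.000e-03  1.368e+00]
[-1.7, 1.7, 1.0, -0.002, -0.0, 0.14]
[0.31 0.35 0.05]
```

Emit:
{"name": "jog_arm", "arguments": {
  "targets": [
    [[0,1,3,-0.01,0,0.12,1],[0,0,2,0,0,0.12,1]]
  ]
}}

```text
clock: 5.9
tcp_pos: [0.5111, -0.1924, 0.1013]
tool_rot: [0.713, -0.701, 0.009, 0.001]
contact_force: [-4.7, 1.2, 11.1]
width: 0.0119
```

```bash
python3 - <<'E'
from plan import *
plan(np.array([.508,-.190,.1003]),np.radians(-63.2-90),1)
s=status.state();print(s["wrist_torque"].round(2))
E
```

```text
t 5.9 p [ 0.5111 -0.1924  0.1013] F [-4.7  1.2 11.1] w 0.0119
err mm [-3.1  2.4 -1. ] tool [-2.4  3.1  0.9] rot [-0.018 -0.006  1.119]
[-2.4, 3.1, 0.9, -0.002, -0.001, 0.14]
[0.21 1.02 0.13]
```

Emit:
{"name": "jog_arm", "arguments": {
  "targets": [
    [[-2,3,3,-0.01,0,0.12,1],[-1,1,2,0,0,0.12,1],[0,0,2,0,0,0.12,1]]
  ]
}}

```text
clock: 6.2
tcp_pos: [0.5106, -0.1922, 0.102]
tool_rot: [-0.569, 0.822, -0.013, -0.001]
contact_force: [-5.7, 0.7, 13.1]
width: 0.0119
```

```bash
python3 - <<'E'
from plan import *
plan(np.array([.508,-.190,.1003]),np.radians(-63.2-90),1)
s=status.state();print(s["wrist_torque"].round(2))
from bench import cams
import cv2
o=[]
c=cams.camera("side");o.append(cv2.resize(c["pixels"][220:340,310:430],(400,400),interpolation=2))
c=cams.camera("wrist");o.append(cv2.resize(c["pixels"],(400,400)))
cv2.imwrite("pics/p6.png",np.hstack(o)[:,:,::-1])
E
```

```text
t 6.2 p [ 0.5106 -0.1922  0.102 ] F [-5.7  0.7 13.1] w 0.0119
err mm [-2.6  2.2 -1.7] tool [-1.2  3.3  1.6] rot [-0.025 -0.007  0.744]
[-1.2, 3.3, 1.6, -0.005, -0.001, 0.14]
[0.33 1.17 0.13]
```

View pics/p6.png

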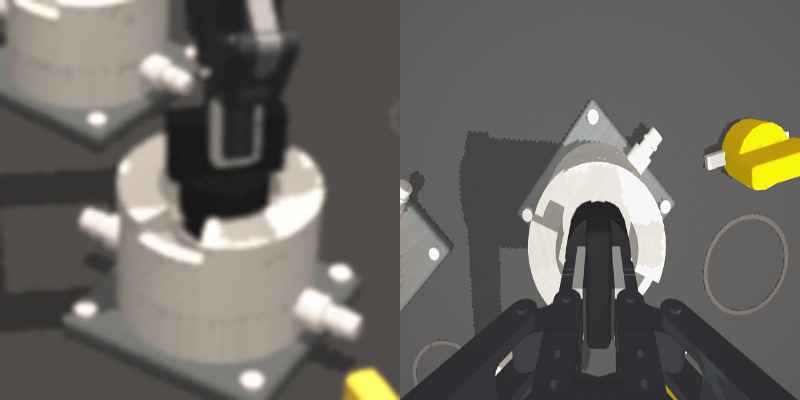

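The cap is turning with the jaws and is now about 47° round, still pressed about 17 mm with its top low in the collar. Continuing.

Emit:
{"name": "jog_arm", "arguments": {
  "targets": [
    [[-1,3,4,-0.02,0,0.12,1],[0,1,3,0,0,0.12,1],[0,1,2,0,0,0.12,1]]
  ]
}}

```text
clock: 6.6
tcp_pos: [0.5082, -0.1877, 0.0975]
tool_rot: [-0.409, 0.912, -0.005, -0.002]
contact_force: [0.4, 0.8, 12.0]
width: 0.012
```

```bash
python3 - <<'E'
from plan import *
plan(np.array([.508,-.190,.1003]),np.radians(-63.2-90),1)
s=status.state();print(s["wrist_torque"].round(2))
E
```

```text
t 6.6 p [ 0.5082 -0.1877  0.0975] F [ 0.4  0.8 12. ] w 0.012
err mm [-0.2 -2.3  2.8] tool [ 1.9 -1.4 -2.7] rot [-0.009 -0.006  0.375]
[1.9, -1.4, -2.7, -0.003, -0.002, 0.14]
[ 0.18 -0.22  0.12]
```

Emit:
{"name": "jog_arm", "arguments": {
  "targets": [
    [[1,-1,0,0,0,0.13,1],[0,0,2,0,0,0.13,1],[0,0,2,0,0,0.11,1]]
  ]
}}

```text
clock: 6.9
tcp_pos: [0.5116, -0.1857, 0.0991]
tool_rot: [-0.229, 0.974, -0.004, 0.004]
contact_force: [-5.6, 2.9, 11.7]
width: 0.0117
```

```bash
python3 - <<'E'
from plan import *
plan(np.array([.508,-.190,.1003]),np.radians(-63.2-90),1)
s=status.state();print(s["wrist_torque"].round(2))
E
```

```text
t 6.9 p [ 0.5116 -0.1857  0.0991] F [-5.6  2.9 11.7] w 0.0117
err mm [-3.6 -4.3  1.2] tool [ 5.1 -2.2 -1.2] rot [-0.01   0.006 -0.007]
[5.1, -2.2, -1.2, -0.01, 0.006, -0.007]
[0.27 0.94 0.22]
```

The turn is complete, with 0.007 rad left over. I'll check by picture while centring, then ease up.

Emit:
{"name": "jog_arm", "arguments": {
  "targets": [
    [[4,-2,0,-0.01,0.005,0,1],[0,0,-1,0,0,0,1]]
  ]
}}

```text
clock: 7.1
tcp_pos: [0.5109, -0.1875, 0.1031]
tool_rot: [-0.228, 0.974, 0.001, 0.003]
contact_force: [-6.0, -0.4, 5.7]
width: 0.012
```

```bash
python3 - <<'E'
from plan import *
plan(np.array([.508,-.190,.109]),np.radians(-63.2-90),1)
from bench import cams
import cv2
o=[]
c=cams.camera("side");o.append(cv2.resize(c["pixels"][220:340,310:430],(400,400),interpolation=2))
c=cams.camera("wrist");o.append(cv2.resize(c["pixels"],(400,400)))
cv2.imwrite("pics/p7.png",np.hstack(o)[:,:,::-1])
E
```

```text
t 7.1 p [ 0.5109 -0.1875  0.1031] F [-6.  -0.4  5.7] w 0.012
err mm [-2.9 -2.5  5.9] tool [ 3.6 -1.  -6. ] rot [ 0.     0.007 -0.008]
[3.6, -1.0, -6.0, 0.0, 0.007, -0.008]
```

View pics/p7.png

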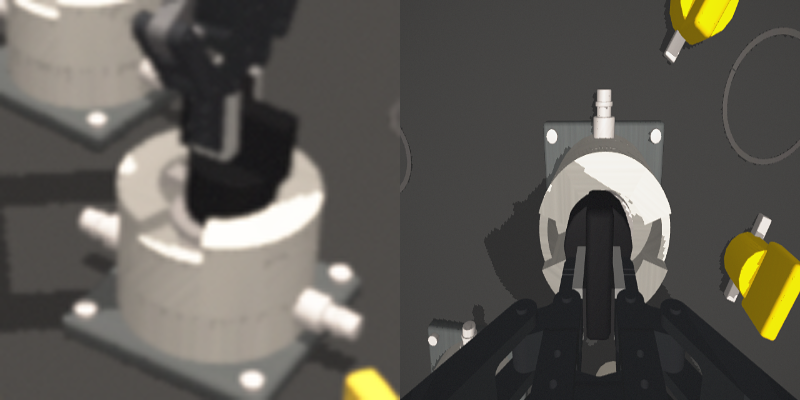

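The bar lines up with the nozzle at the top of the wrist view. Easing up to the seat height, TCP about 0.110.

Emit:
{"name": "jog_arm", "arguments": {
  "targets": [
    [[3,-1,-3,0,0.005,0,1],[0,0,-2,0,0,0,1],[0,0,0,0,0,0,1]]
  ]
}}

```text
clock: 7.5
tcp_pos: [0.5076, -0.1878, 0.1049]
tool_rot: [-0.229, 0.973, 0.002, -0.001]
contact_force: [-0.1, -0.5, 2.2]
width: 0.0121
```

```bash
python3 - <<'E'
from plan import *
plan(np.array([.508,-.190,.110]),np.radians(-63.2-90),1)
E
```

```text
t 7.5 p [ 0.5076 -0.1878  0.1049] F [-0.1 -0.5  2.2] w 0.0121
err mm [ 0.4 -2.2  5.1] tool [ 0.6 -2.1 -5.1] rot [ 0.004 -0.    -0.005]
[0.6, -2.1, -5.1, 0.004, -0.0, -0.005]
```

The force drops to about 2 N at this height, so the cap may already be carried by its ledge or seat. I'll open and look.

Emit:
{"name": "jog_arm", "arguments": {
  "targets": [
    [[0,0,0,0,0,0,0.7],[0,0,0,0,0,0,0.4],[0,0,-5,0,0,0,0],[0,0,-5,0,0,0,0],[0,0,0,0,0,0,0]]
  ]
}}

```text
clock: 8.0
tcp_pos: [0.508, -0.1882, 0.117]
tool_rot: [-0.229, 0.974, 0.002, -0.0]
contact_force: [0.0, -0.7, 0.3]
width: 0.0816
```

Emit:
{"name": "jog_arm", "arguments": {
  "targets": [
    [[0,0,-20,0,0,0,0],[0,0,-40,0,0,0,0],[0,0,-40,0,0,0,0],[0,0,-20,0,0,0,0],[0,0,0,0,0,0,0]]
  ]
}}

```text
clock: 8.5
tcp_pos: [0.5074, -0.1885, 0.2413]
tool_rot: [-0.228, 0.974, 0.002, -0.001]
contact_force: [-0.4, 0.6, -0.4]
width: 0.0857
```

```bash
python3 - <<'E'
from plan import *
plan(np.array([.508,-.190,.25]),np.radians(-63.2-90),1)
from bench import cams
import cv2
o=[]
s=status.state()
c=cams.camera("wrist");o.append(cv2.resize(c["pixels"],(400,300)));np.savez("w8.npz",K=c["K"],M=c["mount"],p=s["tcp_pos"],q=s["tool_rot"]);cv2.imwrite("pics/w8.png",c["pixels"][:,:,::-1])
c=cams.camera("side");cv2.imwrite("pics/side8.png",c["pixels"][:,:,::-1]);a=cv2.resize(c["pixels"][230:340,320:430],(400,400),interpolation=2)
c=cams.camera("scene");cv2.imwrite("pics/scene8.png",c["pixels"][:,:,::-1]);b=cv2.resize(c["pixels"][180:290,215:325],(400,400),interpolation=2)
cv2.imwrite("pics/p8.png",np.hstack([b,a])[:,:,::-1])
E
```

```text
t 8.5 p [ 0.5074 -0.1885  0.2413] F [-0.4  0.6 -0.4] w 0.0857
err mm [ 0.6 -1.5  8.7] tool [ 0.2 -1.6 -8.7] rot [ 0.005 -0.    -0.007]
[0.2, -1.6, -8.7, 0.005, -0.0, -0.007]
```

View pics/p8.png

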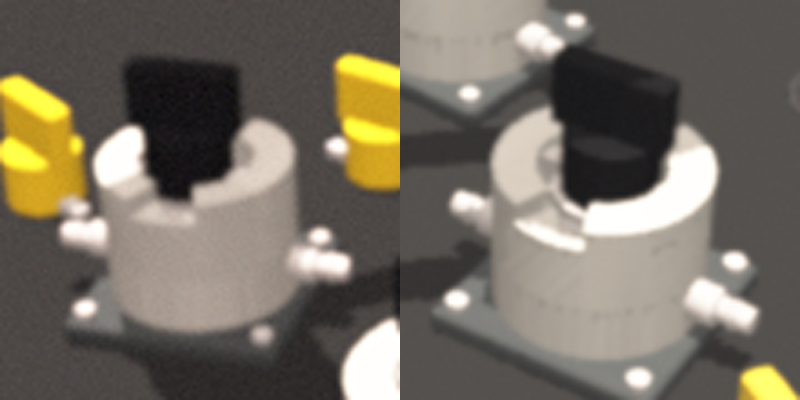

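View pics/w8.png

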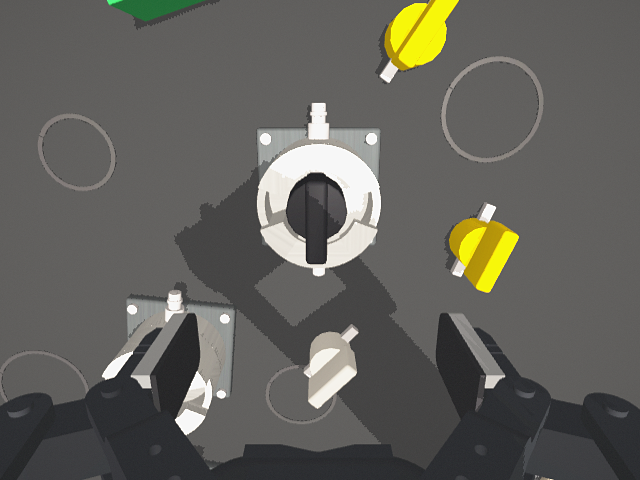

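The bar is now in line with the nozzles. I'll check the height, seated (0.069) against not sprung up (0.064), by fitting the projected bar.

```bash
python3 - <<'E'
from h import *
ya=np.radians(117)
x=np.array([np.cos(ya),np.sin(ya),0]);y=np.array([-x[1],x[0],0])
out=[]
sf=6
for n,(u0,v0) in (("scene",(230,180)),("side",(345,230))):
    im=cv2.imread(f"pics/{n}8.png")[v0:v0+66,u0:u0+66]; im=cv2.resize(im,None,fx=sf,fy=sf,interpolation=cv2.INTER_CUBIC)
    im=cv2.convertScaleAbs(im,alpha=1.6,beta=20)
    for z,col in ((.069,(0,255,0)),(.064,(0,0,255))):
        c=np.array([.508,-.190,z+.064])
        P=[c+x*i*.028+y*j*.007 for i,j in((1,1),(1,-1),(-1,-1),(-1,1))]
        q=((proj(n,P)-[u0,v0]+.5)*sf).astype(np.int32); cv2.polylines(im,[q],True,col,1); 
    out.append(im)
cv2.imwrite("pics/fit8.png",np.hstack(out))
E
```

```text
(no output)
```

View pics/fit8.png

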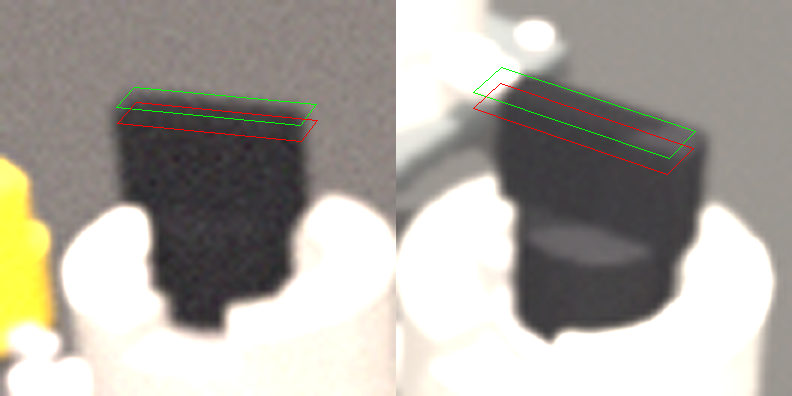

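```bash
python3 - <<'E'
import cv2,numpy as np
o=[]
for n,(u0,v0) in (("scene",(243,190)),("side",(357,236))):
    im=cv2.imread(f"pics/{n}8.png")[v0:v0+44,u0:u0+44].astype(float)
    im=np.clip((im/255)**.45*255*1.1-20,0,255).astype(np.uint8)
    o.append(cv2.resize(im,(396,396),interpolation=cv2.INTER_LANCZOS4))
cv2.imwrite("pics/z8.png",np.hstack(o))
E
```

```text
(no output)
```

View pics/z8.png

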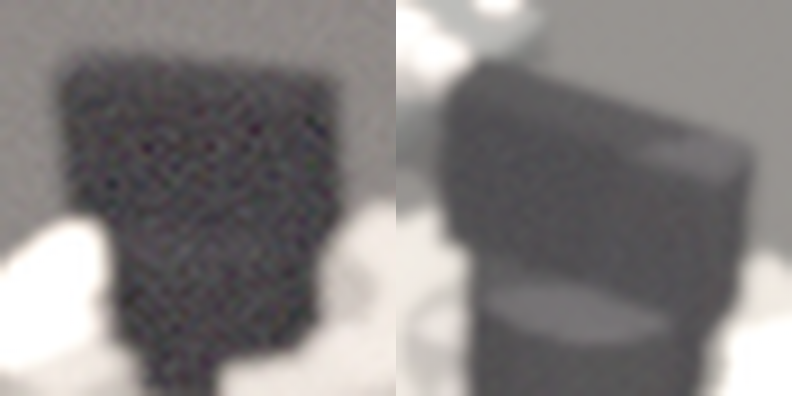

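```bash
cat > fit.py <<'E'
from h import *
def fit(obs):
    best=None
    def f(p,full=False):
        c=np.array([p[0],p[1],p[2]+.064]);x=np.array([np.cos(p[3]),np.sin(p[3]),0]);y=np.array([-x[1],x[0],0])
        r=[]
        for n,pts in obs.items():
            q=proj(n,[c+x*i*.028+y*j*.007 for i,j in((1,1),(1,-1),(-1,-1),(-1,1))])
            for o in pts: r+=list(o-q[np.argmin(np.linalg.norm(q-o,axis=1))])
        return np.array(r)
    for y0 in np.radians([105,117,130]):
        s=least_squares(f,[.509,-.190,.067,y0],x_scale=[.01,.01,.01,.1])
        if best is None or s.cost<best.cost: best=s
    print(best.x[:3].round(4),np.degrees(best.x[3]).round(1),best.fun.round(1))
E
python3 - <<'E'
from fit import *
S=lambda u,v:np.array([243+u/9,190+v/9])-.5+.05
D=lambda u,v:np.array([357+(u-396)/9,236+v/9])-.5+.05
sd=[D(480,62),D(752,145),D(722,185),D(445,100)]; sc=[S(75,52),S(335,72)]
fit({"scene":sc,"side":sd}); fit({"side":sd}); fit({"scene":sc,"side":[sd[0],sd[1]]})
E
```

```text
[ 0.5117 -0.1925  0.0675] 116.2 [ 1.3  0.2  0.1 -0.6  0.8  0.9 -1.1 -0.9 -0.  -0.8  1.6  1. ]
[ 0.5461 -0.1461  0.0289] 119.6 [ 0.  -0.2 -0.1 -0.1  0.1  0.2 -0.   0.1]
[ 0.5111 -0.1922  0.0676] 115.3 [ 0.7  0.5 -0.3 -0.6  1.   1.1 -0.6 -1. ]
```

z fits as about 0.0675, which is too close to call. I'll calibrate the method on a locked cap with known z (0.069) and on the starting picture (0.078).

```bash
python3 - <<'E'
import cv2,numpy as np
for f,ws in (("0",(("scene",(243,182)),("side",(357,232)))),("8",(("scene",(321,243)),("side",(316,178))))):
  o=[]
  for n,(u0,v0) in ws:
    im=cv2.imread(f"pics/{n}{f}.png")[v0:v0+44,u0:u0+44].astype(float)
    im=np.clip((im/255)**.45*255*1.1-20,0,255).astype(np.uint8)
    o.append(cv2.resize(im,(396,396),interpolation=cv2.INTER_LANCZOS4))
  cv2.imwrite(f"pics/cal{f}.png",np.hstack(o))
E
```

```text
(no output)
```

View pics/cal0.png

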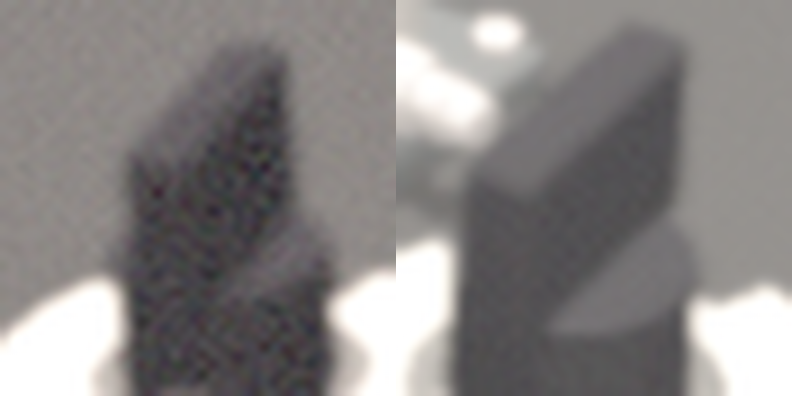

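View pics/cal8.png

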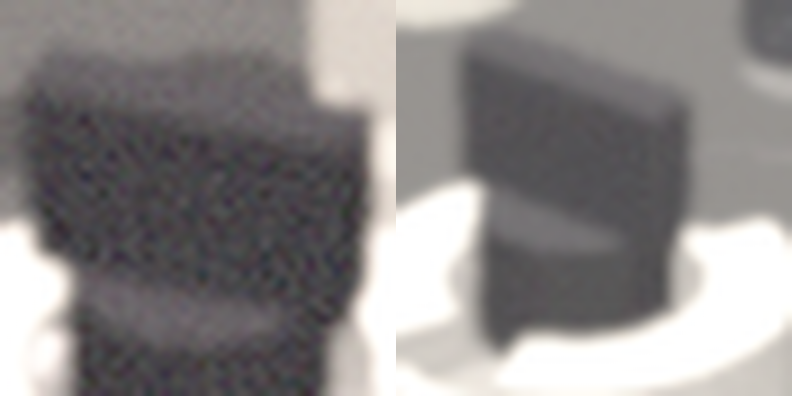

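```bash
python3 - <<'E'
import fit as F
from fit import *
def mk(s0,d0):
    return (lambda u,v:np.array([s0[0]+u/9,s0[1]+v/9])-.45),(lambda u,v:np.array([d0[0]+(u-396)/9,d0[1]+v/9])-.45)
def fit2(sc,sd,g):
    # obs dict idx->pix
    def f(p):
        c=np.array([p[0],p[1],p[2]+.064]);x=np.array([np.cos(p[3]),np.sin(p[3]),0]);y=np.array([-x[1],x[0],0]);r=[]
        for n,pts in(("scene",sc),("side",sd)):
            q=proj(n,[c+x*i*.028+y*j*.007 for i,j in((1,1),(1,-1),(-1,-1),(-1,1))])
            for o in pts: r+=list(o-q[np.argmin(np.linalg.norm(q-o,axis=1))])
        return np.array(r)
    s=least_squares(f,g,x_scale=[.01,.01,.01,.1]);print(s.x[:3].round(4),np.degrees(s.x[3]).round(1),s.fun.round(1))
S,D=mk((243,182),(357,232))
fit2([S(130,150),S(285,52),S(230,42)],[D(628,25),D(688,45),D(530,195),D(472,170)],[.508,-.19,.078,np.radians(27)])
S,D=mk((321,243),(316,178))
fit2([S(28,98),S(48,50),S(368,115)],[D(480,30),D(690,100),D(465,50),D(668,122)],[.5654,.0265,.069,np.radians(110)])
fit2([S(28,98),S(48,50),S(368,115)],[D(480,30),D(690,100),D(465,50),D(668,122)],[.5654,.0265,.069,np.radians(100)])
E
```

```text
[ 0.5089 -0.1898  0.0773] 27.2 [ 2.1 -1.4  0.   0.6  1.4  0.2  1.3  0.6 -0.1  0.3  0.1 -0.3  1.9 -0.2]
[0.5653 0.0288 0.0678] 105.4 [ 2.7  0.6  0.5  0.  -0.5 -1.5  2.2 -0.8 -0.8  0.3  0.6  1.4  1.9  0.2]
[0.5653 0.0288 0.0678] 105.4 [ 2.7  0.6  0.5  0.  -0.5 -1.5  2.2 -0.8 -0.8  0.3  0.6  1.4  1.9  0.2]
```

Bias of the method is about -1 mm, which gives z ≈ 0.0685, consistent with seated. A margin of 2 mm is thin, so I'll settle it mechanically: touch the top of the bar lightly with closed fingers. Contact should come at about 0.133 if seated, or 0.128 if not.

Emit:
{"name": "jog_arm", "arguments": {
  "targets": [
    [[2,-3,0,0,0,0,1],[0,0,30,0,0,0,1],[0,0,30,0,0,0,1],[0,0,30,0,0,0,1],[0,0,0,0,0,0,1]]
  ],
  "force": 20
}}

```text
clock: 9.15
tcp_pos: [0.5014, -0.1904, 0.1359]
tool_rot: [-0.228, 0.974, 0.008, -0.008]
contact_force: [-0.6, -0.0, -1.2]
width: 0.0125
```

```bash
python3 - <<'E'
from plan import *
plan(np.array([.511,-.192,.138]),np.radians(-63.2-90),1)
E
```

```text
t 9.15 p [ 0.5014 -0.1904  0.1359] F [-0.6 -0.  -1.2] w 0.0125
err mm [ 9.6 -1.6  2.1] tool [-7.9 -5.7 -2.3] rot [ 0.02  -0.012 -0.007]
[-7.9, -5.7, -2.3, 0.02, -0.012, -0.007]
```

Emit:
{"name": "jog_arm", "arguments": {
  "targets": [
    [[-8,-6,-3,0.02,-0.01,0,1],[0,0,0,0,0,0,1],[0,0,0,0,0,0,1]]
  ]
}}

```text
clock: 9.45
tcp_pos: [0.5126, -0.1929, 0.1406]
tool_rot: [-0.228, 0.974, -0.001, -0.0]
contact_force: [-0.5, -0.6, 1.0]
width: -0.0002
```

```bash
python3 - <<'E'
from plan import *
plan(np.array([.511,-.192,.133]),np.radians(-63.2-90),1)
E
```

```text
t 9.45 p [ 0.5126 -0.1929  0.1406] F [-0.5 -0.6  1. ] w -0.0002
err mm [-1.6  0.9 -7.6] tool [1.  1.5 7.6] rot [-0.003 -0.001 -0.007]
[1.0, 1.5, 7.6, -0.003, -0.001, -0.007]
```

Emit:
{"name": "jog_arm", "arguments": {
  "targets": [
    [[1,1,4,0,0,0,1],[0,0,1,0,0,0,1]]
  ]
}}

```text
clock: 9.65
tcp_pos: [0.5122, -0.1929, 0.1377]
tool_rot: [-0.228, 0.974, -0.003, 0.001]
contact_force: [0.5, -0.2, 0.3]
width: -0.0
```

Emit:
{"name": "jog_arm", "arguments": {
  "targets": [
    [[0,0,2,0,0,0,1]]
  ]
}}

```text
clock: 9.75
tcp_pos: [0.5126, -0.1931, 0.1364]
tool_rot: [-0.228, 0.974, -0.003, 0.002]
contact_force: [-0.9, -0.4, 0.7]
width: 0.0003
```

Emit:
{"name": "jog_arm", "arguments": {
  "targets": [
    [[0,0,2,0,0,0,1]]
  ]
}}

```text
clock: 9.85
tcp_pos: [0.5126, -0.1931, 0.1344]
tool_rot: [-0.228, 0.974, -0.003, 0.002]
contact_force: [-0.7, 0.7, -0.4]
width: -0.0
```

Emit:
{"name": "jog_arm", "arguments": {
  "targets": [
    [[0,0,1,0,0,0,1]]
  ]
}}

```text
clock: 9.95
tcp_pos: [0.5125, -0.1931, 0.1332]
tool_rot: [-0.228, 0.974, -0.003, 0.002]
contact_force: [-0.6, -1.0, -0.3]
width: 0.0002
```

Emit:
{"name": "jog_arm", "arguments": {
  "targets": [
    [[0,0,1,0,0,0,1]]
  ]
}}

```text
clock: 10.05
tcp_pos: [0.5128, -0.1932, 0.133]
tool_rot: [-0.228, 0.974, -0.003, 0.002]
contact_force: [-1.6, 0.2, 7.8]
width: -0.0001
```

Emit:
{"name": "jog_arm", "arguments": {
  "targets": [
    [[0,0,1,0,0,0,1]]
  ]
}}

```text
clock: 10.15
tcp_pos: [0.5129, -0.1932, 0.133]
tool_rot: [-0.228, 0.974, -0.004, 0.003]
contact_force: [-2.1, 1.3, 6.1]
width: 0.0
```

The fingers touched at z = 0.1330 with 6 to 8 N, so the cap top is at 133 mm: seated. I'll retreat straight up and make a final check.

Emit:
{"name": "jog_arm", "arguments": {
  "targets": [
    [[0,0,-10,0,0,0,1],[0,0,-30,0,0,0,1],[0,0,-40,0,0,0,1],[0,0,-20,0,0,0,1],[0,0,0,0,0,0,1]]
  ]
}}

```text
clock: 10.65
tcp_pos: [0.5117, -0.1924, 0.2374]
tool_rot: [-0.228, 0.974, -0.003, 0.002]
contact_force: [-0.5, 0.4, 0.3]
width: -0.0002
```

```bash
python3 - <<'E'
from plan import *
plan(np.array([.511,-.192,.23]),np.radians(-63.2-90),1)
from bench import cams
import cv2
c=cams.camera("side");a=cv2.resize(c["pixels"][230:340,320:430],(400,400),interpolation=2)
c=cams.camera("scene");b=cv2.resize(c["pixels"][180:290,215:325],(400,400),interpolation=2)
cv2.imwrite("pics/p9.png",np.hstack([b,a])[:,:,::-1])
E
```

```text
t 10.65 p [ 0.5117 -0.1924  0.2374] F [-0.5  0.4  0.3] w -0.0002
err mm [-0.7  0.4 -7.4] tool [0.4 0.7 7.4] rot [-0.007  0.003 -0.007]
[0.4, 0.7, 7.4, -0.007, 0.003, -0.007]
```

View pics/p9.png

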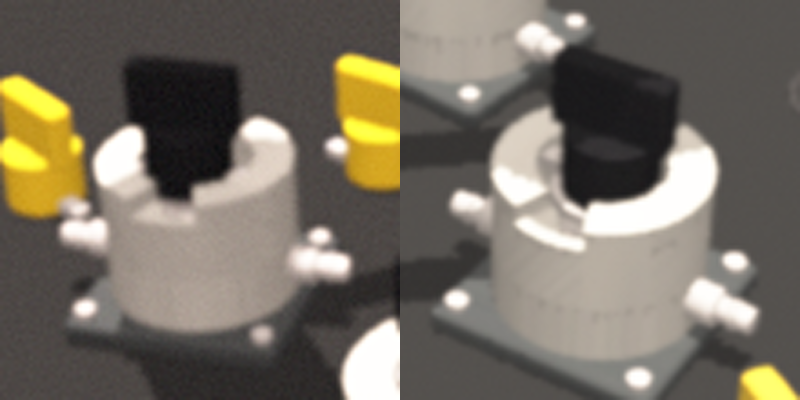

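The picture is unchanged since release: the cap is upright, its bar runs along the nozzles, and the arm is clear. Handing in.

```bash
python3 -c "
from bench import ctrl; print(ctrl.hand_in())"
```

```text
the job is handed in; nothing more can be done
None
```

The loose cap is locked in its seat and the job is handed in. My checks before handing in met the conditions I could measure; the hand-in gives no verdict.

I gripped the loose black cap's bar and pressed it 17 to 22 mm by tool height. I then turned it 90° clockwise, eased up, let go and backed off. The clock stood at about 10.7 s of the 32 s allowed.

**Last checks:**
- **Height:** a light touch with closed fingers met the bar's top at 133.0 mm with 6 to 8 N, which is the seated height.
- **Bar direction:** the bar is within about 2° of the nozzle line.
- **Robot:** the gripper is clear of everything, about 100 mm above the cap.
- **Locked caps:** I kept the arm well above them; they were never touched.

**What disagreed:**
- **Camera height:** the camera fit put the underside at 67.5 mm against the expected 69. The same method read 0.7 to 1.2 mm low on caps of known height, so I relied on the touch.
- **Sideways offset:** the cap's top sits about 4 mm off the housing axis, about as much as the stated play and inside the 9 mm limit.
- **Arm drift:** the arm drifted sideways by about 10 to 14 mm on two fast descents. I corrected it both times before touching anything.

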